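# Set the label feed dial by counted clicks and store it

### The arm

A 7-joint arm with a two-finger parallel gripper is mounted at the origin on a cart in front of the work surface, level with it; the furniture and walls round the work are solid. World frame = base frame: x ahead of the robot, y to its left, z up, the work surface at z = 0. Lengths are in m, angles in rad, forces in N, time in s.
With the tool pointing down it reaches from about 0.4 to 0.85 m from the base axis. Payload 10.4 kg.
Tool frame: the origin (TCP) lies at the centre of the arm's flange, where the gripper is bolted on; the fingertips stand 182 mm ahead of it and the grasp point (between the pads) lies 164 mm ahead of it; z points along the fingers, y is the line along which they close (so a half turn about z gives the same grasp; the last joint's range is limited). The gripper opens to 87 mm and grips with 3 to 60 N. Pads are 19 mm wide; open, the fingers measure 117 mm over their backs; the gripper's body (75 mm by 190 mm) begins 51 mm behind the grasp point.
Start: joints at [1.269, 0.332, -0.065, 1.46, 0.022, 1.35, -0.088], TCP at [0.172, -0.601, 0.405] pointing down, gripper open.
Joint ranges: [-2.6, 2.6], [-0.5, 2.12], [-1.47, 1.34], [0.16, 2.42], [-1.27, 4.41], [0.06, 2.06], [-2.6, 2.6]. Speed limits (rad/s): [2.22, 2.22, 2.79, 2.79, 3.14, 3.14, 3.14].

### API

Orientations are given as [roll, pitch, yaw] about the fixed x, y, z axes, in that order (R = Rz(yaw) Ry(pitch) Rx(roll)).
In Python, from rig import env gives the robot as it stands. The module is installed in compiled form; this text tells all that it offers.
- The arm moves only by the shell command python3 -m jog 'ROWS' [OPENING] [FORCE]. ROWS is JSON, a list of rows, each a list of 4 numbers: the shift along the tool's x, y, z in mm, then the turn about the tool's z in rad. A call has exactly 10 rows; each row is the pose to reach, as a shift and turn from the pose commanded when the call began, along the tool's axes at that moment; what a row does not reach only later rows make up. A row lasts 1/12 s, in which the tool goes at most 41.7 mm and 7.16 degrees, less where a joint would pass 70% of its speed; a pose out of reach is approached as far as the arm can. A call with a gripper value outside its range is refused whole. OPENING is the closure, from 0 (fully open) to 1 (shut), set as the call begins (- or left out, the last holds). The fingers move at their own pace and stop on an object; FORCE is the grip in N (left out, the last holds). Time passes only in rows, so rows that repeat a pose let the fingers close, or fill a call up. It gives the time, the measured TCP pose, the force, the opening and the grip force at its end, in the units of the state.
- env.get_obs(): the state, without advancing time (a new reading comes with each control period).
- env.grab_frame(name): name is "scene" or "top"; returns a dict with "pixels" (480x640x3 uint8, red, green, blue), "depth" (480x640 float32, m along the optical axis (not along the pixel's ray), 0 where there is no reading), "intrinsics" (3x3 intrinsics, pixels), "position" and "attitude" of the camera in the world. Camera axes: x right, y down, z forward; pixel columns grow to the right and rows downward; lengths in m; the calibration is good to about 2 mm. A picture is of the moment at which its call begins.
- env.hand_in(): hands the job in; it is judged then, once.
Trained networks look in a picture, given as the dict that the camera call returned (one of the last four; its "shot" number tells which), for a name from the list of things; names that differ only in an ending like _2 or _b are one class to them, and where a whole thing is asked for, a point or a joint stands for the part that bears it (a point fixed in the world has none). Each returns a list of dicts, best first, with "score" (0 to 1); they miss things now and then, are a little off and sometimes report something else, mostly with a low value. They report only what shows in the picture. A call takes as long as a camera call.
- env.look_for(picture, name): "rect" ([left, top, right, bottom] in pixels, round what is visible of it).
- env.trace(picture, name): "pixels" (480x640 bool, what is visible of it) and "rect" ([left, top, right, bottom] in pixels, round what is visible of it).
The state is a dict: "time": time; "joints": joint angles; "qvel": joint speeds; "joint_torque": joint torques, N m; "tool_pos": TCP position; "tcp_rot": TCP orientation; "wrist_force": force on the tool from outside, world axes, zero at the start; "ft_torque": the same for the moment, N m; "width": finger opening in m; "grip_force": force on a finger pad.
Only numpy, scipy, OpenCV 4.12 (cv2) and the standard library are available. Lean on these libraries where they do the work, as an engineer would, in place of code of your own. Each camera call takes 0.05 s, during which the arm holds its last target. There are 200 camera calls.

### The job

Nobody knows where the feed dial on the control box stands, so turn it back anticlockwise until you feel its end stop, without forcing the stop, then turn it clockwise exactly four clicks. Leave it resting on the fourth click and press the round button fully down to store the setting, then let it come up again and leave the things round the box where they are.

Things in the scene. Friction and masses are not known exactly. Their poses are not given: they have to be found in the camera images.
- feed_setter: Grey plastic control box, 116 x 186 x 48 mm (x, y, z), fixed to the worktop, flat aluminium top panel 48 mm above the worktop. Origin: centre of the underside; z up, long side along its y. On the panel: the black round dial at its (0, +45 mm), the push button at its (-12, -45 mm). Apart from these nothing on the panel stands more than 2 mm above it
- dial_grip (a point): On the dial's vertical axis, 68 mm above the worktop (20 mm above the panel). The dial is a plain ribbed black rubber cylinder without any pointer, 54 mm in diameter, reaching from 1 to 32 mm above the panel. It starts on an unknown click, 2 to 6 clicks clockwise (seen from above) of click zero, and can turn 9 clicks clockwise of click zero
- dial_top (a point): Centre of the dial's top face. A click every 20 degrees (0.349 rad): between clicks the dial resists with up to 0.12 N m, then pulls on as much; let go, it settles on the nearest click. Anticlockwise it meets a hard stop 0.06 rad past click zero. The dial's mount in the box twists springily (4 N m per rad), so at the stop the torque rises on steadily as it is turned; over 0.35 N m forces the stop
- setting_rack (a point): A point on the small rack inside the box under the dial (hidden, cannot be seen). On click zero it lies at x = 0 of the box's frame, and it moves only 0.1 mm along the box's +x for each click clockwise: far too little to be measured through the reading noise
- mount_gauge (a point): A point inside the box (hidden, cannot be seen) that shows the twist of the dial's mount: x = 0 of the box's frame when untwisted, and 1 mm per rad (0.25 mm per N m), negative when the dial is pressed anticlockwise: far too little to be measured through the reading noise
- store_button (a joint): Travel of the push button in m: 0 up, 0.006 fully down; spring, about 5 N fully down; comes up by itself
- store_button_top (a point): Centre of the top of the round button (26 mm in diameter, steel, pressed straight down) in its low black housing
- label_roll: Bystander: loose roll of white labels, 68 mm in diameter, 47 mm tall, on the worktop near the dial end of the box. Origin: centre of underside
- black_tape: Bystander: loose roll of black tape, 58 mm in diameter, 19 mm tall, lying flat near the button end of the box. Origin: centre of underside
- carton: Bystander: loose small carton 60 x 85 x 35 mm lying beyond the label roll. Origin: centre of underside

How it is judged:
On the way, in this order (a step that is already met when the one before it is completed fails the run):
1. the dial has been turned back to its end stop (within 0.3 click of click zero) (x of setting_rack in the frame of feed_setter below 3e-05 m), for 0.05 s.
2. the dial stands on the fourth click from the stop (within 0.3 click) (x of setting_rack in the frame of feed_setter between 0.00037 and 0.00043 m), for 0.2 s.
3. the button is pressed at least 4.5 of its 6 mm while the dial stands on the fourth click (all of step 2 and value of joint store_button above 0.0045 m), for 0.05 s.
At the end, for the whole second after the job is handed in: The dial rests on the fourth click clockwise from its end stop (within 0.3 click) and the button is up again (less than 1.5 mm down) (all of step 2 and value of joint store_button below 0.0015 m); the robot touches nothing.
It fails at once if the end stop is forced: the dial is turned anticlockwise with more than about 0.4 N m (its mount twisted by over 0.1 rad) (x of mount_gauge in the frame of feed_setter below -0.0001 m).
It fails at once if a bystander is pushed more than 20 mm (distance of any of label_roll, black_tape, carton from where it was at the start of the episode above 0.02 m).
It also fails if it takes over 72 s, if anything falls off the work surface, if the arm or the gripper's body presses on something with over 40 N, if the wrist force passes 120 N, or if a joint passes its speed limit or range.

## Working session

There is one attempt and no reset: what is moved stays moved. The work goes in short steps, Python scripts to look and compute and a shell command to move; the robot and the scene stay as the last step left them, time stands still between calls to the robot, and variables do not carry over. Pictures are saved under pics/ and viewed, at most 10 in all, crops included, and the job is handed in when it is done.

```bash
mkdir -p pics; cat > h.py <<'E'
from rig import env
import numpy as np, cv2
from scipy.spatial.transform import Rotation as R
def pts(f,mask):
    v,u=np.nonzero(mask&(f["depth"]>0)); z=f["depth"][v,u]; K=f["intrinsics"]
    p=np.c_[(u-K[0,2])*z/K[0,0],(v-K[1,2])*z/K[1,1],z]
    a=np.array(f["attitude"]); 
    M=R.from_euler('xyz',a).as_matrix() if a.shape==(3,) else a
    return p@M.T+np.array(f["position"])
E
python3 - <<'E'
from h import *
o=env.get_obs(); print({k:np.round(v,3) for k,v in o.items()})
for n in ("top","scene"):
    f=env.grab_frame(n); cv2.imwrite(f"pics/{n}0.png",f["pixels"][:,:,::-1]); print(n,f["position"],f["attitude"])
    for t in ("feed_setter","dial_top","store_button_top","label_roll","black_tape","carton"):
        for r in env.trace(f,t)[:2]:
            p=pts(f,r["pixels"]); print(t,round(r["score"],2),np.round(r["rect"]),np.round(np.median(p,0),3) if len(p) else "", np.round(np.percentile(p,[3,97],axis=0),3).tolist() if len(p) else "")
E
```

```text
{'time': np.float64(0.0), 'joints': array([ 1.269,  0.333, -0.065,  1.461,  0.022,  1.35 , -0.089]), 'qvel': array([ 0.   ,  0.   , -0.001, -0.001, -0.   ,  0.001,  0.002]), 'joint_torque': array([-1.0000e-03, -6.2324e+01,  2.4000e-02, -3.8990e+01, -6.2000e-02,
        4.0000e-02,  0.0000e+00]), 'tool_pos': array([ 0.172, -0.601,  0.404]), 'tcp_rot': array([-3.14 ,  0.   ,  0.279]), 'wrist_force': array([-0.193, -0.337,  0.64 ]), 'ft_torque': array([ 0.046, -0.008, -0.04 ]), 'grip_force': np.float64(0.0), 'width': np.float64(0.087)}
top [0.46812439 0.10529864 0.97022453] [-3.04857538 -0.00667552 -1.56285367]
feed_setter 0.59 [313. 228. 420. 308.] [0.503 0.008 0.047] [[0.439, -0.079, 0.038], [0.568, 0.092, 0.081]]
dial_top 0.75 [313. 229. 420. 312.] [0.501 0.008 0.047] [[0.437, -0.08, 0.001], [0.568, 0.094, 0.081]]
store_button_top 0.57 [378. 276. 395. 289.] [ 0.477 -0.032  0.068] [[0.466, -0.044, 0.059], [0.489, -0.021, 0.072]]
label_roll 0.8 [274. 215. 306. 248.] [0.576 0.16  0.044] [[0.545, 0.13, 0.013], [0.606, 0.189, 0.047]]
black_tape 0.81 [418. 290. 444. 316.] [ 0.435 -0.127  0
[... 282 characters left out ...]
53058  0.57837049] [-2.1065281  -0.02170436 -2.17228879]
feed_setter 0.73 [332. 230. 440. 290.] [0.474 0.036 0.047] [[0.426, -0.063, 0.01], [0.555, 0.105, 0.081]]
store_button_top 0.58 [399. 233. 417. 246.] [ 0.473 -0.028  0.068] [[0.464, -0.047, 0.059], [0.488, -0.021, 0.071]]
store_button_top 0.38 [335. 232. 439. 289.] [0.474 0.036 0.047] [[0.426, -0.065, 0.009], [0.557, 0.105, 0.081]]
label_roll 0.9 [280. 248. 314. 282.] [0.556 0.168 0.04 ] [[0.541, 0.133, 0.002], [0.602, 0.194, 0.047]]
black_tape 0.96 [443. 248. 471. 273.] [ 0.431 -0.123  0.015] [[0.406, -0.15, 0.001], [0.458, -0.1, 0.02]]
carton 0.81 [243. 274. 292. 310.] [0.52  0.255 0.034] [[0.493, 0.212, 0.002], [0.57, 0.295, 0.037]]
```

```bash
python3 - <<'E'
from h import *
for n in ("top","scene"):
    f=env.grab_frame(n)
    m=np.ones((480,640),bool); p=pts(f,m); 
    near=(abs(p[:,0]-.5)<.12)&(abs(p[:,1])<.13)
    d=p[near&(p[:,2]>.074)&(p[:,2]<.09)]
    (c,r)=cv2.minEnclosingCircle(d[:,:2].astype(np.float32)); print(n,"dial",c,r,np.median(d,0),len(d))
    b=p[near&(p[:,2]>.040)&(p[:,2]<.09)]
    print(cv2.minAreaRect(b[:,:2].astype(np.float32)))
    s=p[near&(p[:,2]>.053)&(p[:,2]<.074)&(p[:,1]<0)]; print("btn",np.median(s,0),s.max(0),s.min(0),len(s))
    if n=="top": cv2.imwrite("pics/c.png",cv2.resize(f["pixels"][200:330,210:460,::-1],None,fx=3,fy=3))
E
```

```text
top dial (0.5163412690162659, 0.04926004633307457) 0.027662092819809914 [0.51618205 0.04972824 0.07935512] 609
((0.5098705887794495, 0.030017711222171783), (0.23314478993415833, 0.1141698881983757), 72.57627868652344)
btn [ 0.47850609 -0.03186717  0.06051908] [ 0.52417207 -0.01244637  0.07340397] [ 0.45722308 -0.05221693  0.05323704] 354
scene dial (0.5139437317848206, 0.050427455455064774) 0.027993198484182358 [0.51009985 0.05388262 0.0803142 ] 387
((0.5056264996528625, 0.0328138992190361), (0.23178301751613617, 0.11671586334705353), 73.15038299560547)
btn [ 0.47048021 -0.02561248  0.06106467] [ 0.49638262 -0.01112436  0.07252297] [ 0.45511324 -0.05338422  0.05301023] 267
```

View pics/c.png

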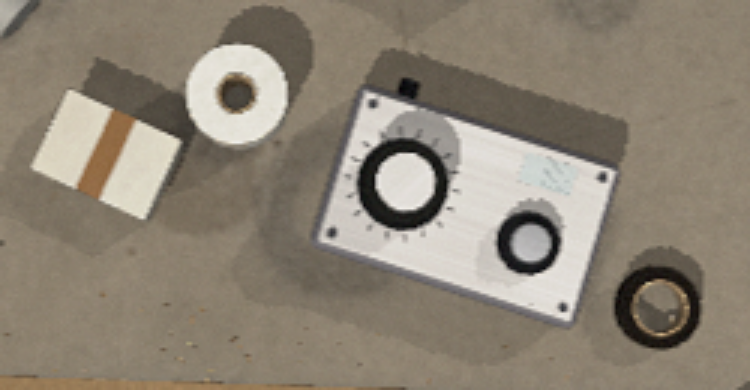

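View pics/scene0.png

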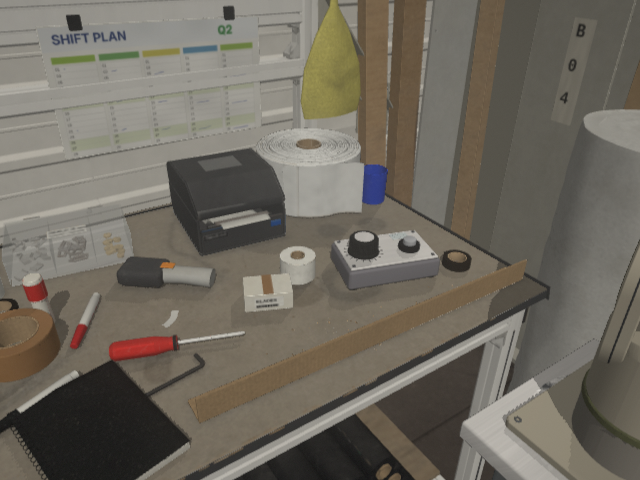

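```bash
python3 -m jog '[[26,-27,0,0],[52,-54,0,0],[78,-81,0,0],[104,-108,0,0],[130,-135,0,0],[156,-162,0,0],[182,-189,0,0],[208,-216,0,0],[234,-243,0,0],[260,-270,0,0]]' 0 25 && python3 -m jog '[[26,-27,0,0],[52,-54,0,0],[78,-81,0,0],[104,-108,0,0],[130,-135,0,0],[156,-162,0,0],[182,-189,0,0],[208,-216,0,0],[234,-243,0,0],[249,-260,0,0]]'; python3 - <<'E'
from h import *
o=env.get_obs(); print({k:np.round(v,4) for k,v in o.items()})
E
```

```text
time: 1.63
tool_pos: [0.3481, -0.2679, 0.405]
tcp_rot: [3.141, -0.0, 0.279]
wrist_force: [0.5, -0.2, 1.3]
width: 0.0874
grip_force: 0.0
time: 2.47
tool_pos: [0.5163, 0.0524, 0.4051]
tcp_rot: [-3.141, -0.002, 0.281]
wrist_force: [0.0, 0.7, 0.0]
width: 0.0872
grip_force: 0.0
{'time': np.float64(2.4667), 'joints': array([ 0.5147,  0.1674, -0.771 ,  1.7057,  0.1193,  1.3154, -1.5687]), 'qvel': array([-0.4287,  0.3713, -0.1423, -0.3128,  0.2829,  0.0762, -0.6046]), 'joint_torque': array([  3.4533, -42.6896,  -3.5461, -37.213 ,  -0.2457,  -0.2323,
         0.5237]), 'tool_pos': array([0.5163, 0.0524, 0.4051]), 'tcp_rot': array([-3.1407e+00, -1.6000e-03,  2.8140e-01]), 'wrist_force': array([0.0241, 0.6949, 0.0389]), 'ft_torque': array([0.0419, 0.009 , 0.0061]), 'grip_force': np.float64(0.0), 'width': np.float64(0.0872)}
```

```bash
python3 -m jog '[[0,0,0,0],[0,0,15,0],[0,0,35,0],[0,0,58,0],[0,0,80,0],[0,0,100,0],[0,0,115,0],[0,0,125,0],[0,0,130,0],[0,0,130,0]]'; python3 - <<'E'
from h import *
o=env.get_obs(); print({k:np.round(v,4) for k,v in o.items()})
f=env.grab_frame("scene"); cv2.imwrite("pics/s1.png",cv2.resize(f["pixels"][130:300,280:480,::-1],None,fx=3,fy=3))
E
```

```text
time: 3.3
tool_pos: [0.5153, 0.0484, 0.2741]
tcp_rot: [-3.141, 0.001, 0.278]
wrist_force: [-0.3, 0.8, -0.0]
width: 0.0869
grip_force: 0.0
{'time': np.float64(3.3), 'joints': array([ 0.4718,  0.3021, -0.7414,  1.8635,  0.2316,  1.0648, -1.6528]), 'qvel': array([ 0.0033, -0.0196, -0.0087, -0.0237, -0.0117,  0.0197,  0.0087]), 'joint_torque': array([ -0.2137, -45.6693,  -7.0538, -33.7763,   0.1474,  -0.401 ,
        -0.1283]), 'tool_pos': array([0.5153, 0.0484, 0.2741]), 'tcp_rot': array([-3.1414e+00,  1.1000e-03,  2.7850e-01]), 'wrist_force': array([-0.2893,  0.7806, -0.0048]), 'ft_torque': array([-0.0195,  0.0235, -0.0235]), 'grip_force': np.float64(0.0), 'width': np.float64(0.0869)}
```

View pics/s1.png

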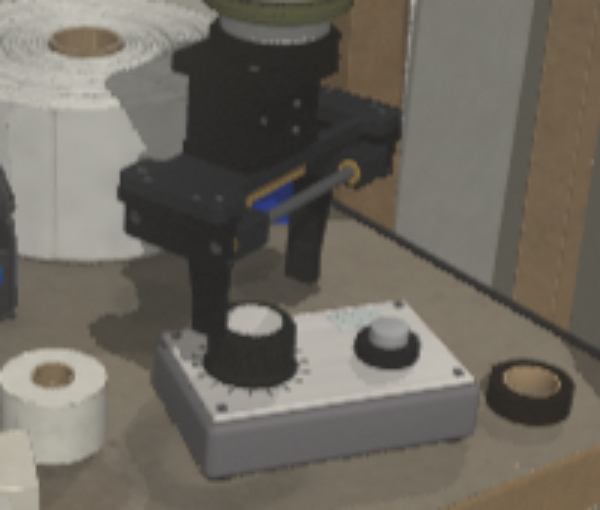

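```bash
python3 -m jog '[[0,0,4,0],[0,0,10,0],[0,0,18,0],[0,0,26,0],[0,0,32,0],[0,0,36,0],[0,0,38,0],[0,0,38,0],[0,0,38,0],[0,0,38,0]]'&& python3 -m jog '[[0,0,0,0],[0,0,0,0],[0,0,0,0],[0,0,0,0],[0,0,0,0],[0,0,0,0],[0,0,0,0],[0,0,0,0],[0,0,0,0],[0,0,0,0]]' 1 5; python3 - <<'E'
from h import *
o=env.get_obs(); print({k:np.round(v,4) for k,v in o.items()})
E
```

```text
time: 4.18
tool_pos: [0.5157, 0.0488, 0.237]
tcp_rot: [3.141, -0.001, 0.279]
wrist_force: [0.8, -0.9, 0.0]
width: 0.0872
grip_force: 0.0
time: 5.02
tool_pos: [0.5154, 0.0491, 0.2368]
tcp_rot: [-3.141, -0.0, 0.279]
wrist_force: [-2.5, 2.7, 1.9]
width: 0.054
grip_force: 5.0
{'time': np.float64(5.0167), 'joints': array([ 0.4489,  0.3547, -0.7234,  1.8943,  0.2773,  0.9944, -1.6882]), 'qvel': array([-0.0011,  0.0011,  0.0003, -0.0013, -0.    , -0.001 , -0.0004]), 'joint_torque': array([ 1.61650e+00, -4.84190e+01, -6.16430e+00, -3.23699e+01,
        9.26000e-01, -1.31800e-01, -6.30000e-03]), 'tool_pos': array([0.5154, 0.0491, 0.2368]), 'tcp_rot': array([-3.1412, -0.    ,  0.2792]), 'wrist_force': array([-2.5132,  2.6824,  1.8505]), 'ft_torque': array([0.6538, 0.3081, 0.0674]), 'grip_force': np.float64(4.9993), 'width': np.float64(0.054)}
```

```bash
cat > r.py <<'E'
from h import *
t=[];w=[]
for i in range(3):
    env.grab_frame("top"); o=env.get_obs(); t.append(o["ft_torque"]); w.append(o["wrist_force"])
yaw=o["tcp_rot"][2]; m=np.mean(w,0); c,s=np.cos(yaw),np.sin(yaw)
print("ftz",np.round(np.array(t)[:,2],3),"Ftool xy",np.round([c*m[0]+s*m[1],s*m[0]-c*m[1]],1),"F",m.round(1),"j7",o["joints"][6].round(3),"tq7",o["joint_torque"][6].round(3),"yaw",yaw.round(4),"grip",o["grip_force"].round(1),o["time"].round(2))
E
python3 -m jog '[[0,-0.5,0,0],[0,-1,0,0],[0,-1,0,0],[0,-1,0,0],[0,-1,0,0],[0,-1,0,0],[0,-1,0,0],[0,-1,0,0],[0,-1,0,0],[0,-1,0,0]]'>/dev/null; python3 r.py;python3 -m jog '[[0,0,0,0],[0,0,0,0],[0,0,0,0],[0,0,0,0],[0,0,0,0],[0,0,0,0],[0,0,0,0],[0,0,0,0],[0,0,0,0],[0,0,0,0]]' 1 25; python3 r.py
```

```text
time: 6.83
tool_pos: [0.5153, 0.0494, 0.2368]
tcp_rot: [3.141, -0.0, 0.279]
wrist_force: [1.1, -5.0, 2.1]
width: 0.0536
grip_force: 25.0Traceback (most recent call last):
  File "r.py", line 6, in <module>
    print("ftz",np.round(np.array(t)[:,2],3),"Ftool xy",np.round([c*m[0]+s*m[1],s*m[0]-c*m[1]],1),"F",m.round(1),"j7",o["joints"][6].round(3),"tq7",o["joint_torque"][6].round(3),"yaw",yaw.round(4),"grip",o["grip_force"].round(1),o["time"].round(2))
                                                                                                                                                                                                            ^^^^^^^^^^^^^^^^^^^^^
AttributeError: 'float' object has no attribute 'round'
Traceback (most recent call last):
  File "r.py", line 6, in <module>
    print("ftz",np.round(np.array(t)[:,2],3),"Ftool xy",np.round([c*m[0]+s*m[1],s*m[0]-c*m[1]],1),"F",m.round(1),"j7",o["joints"][6].round(3),"tq7",o["joint_torque"][6].round(3),"yaw",yaw.round(4),"grip",o["grip_force"].round(1),o["time"].round(2))
                                                                                                                                                                                                            ^^^^^^^^^^^^^^^^^^^^^
AttributeError: 'float' object has no attribute 'round'
```

```bash
sed -i 's/,o\["time"\].round(2)/,o["time"]/; s/o\["grip_force"\].round(1)/o["grip_force"]/; s/o\["joint_torque"\]\[6\].round(3)/round(float(o["joint_torque"][6]),3)/' r.py; python3 r.py
python3 -m jog '[[0,0.5,0,-0.01],[0,0.5,0,-0.02],[0,0.5,0,-0.04],[0,0.5,0,-0.06],[0,0.5,0,-0.08],[0,0.5,0,-0.1],[0,0.5,0,-0.11],[0,0.5,0,-0.115],[0,0.5,0,-0.115],[0,0.5,0,-0.115]]'>/dev/null; python3 r.py
```

```text
ftz [0.004 0.038 0.016] Ftool xy [-0.3  5.3] F [ 1.2 -5.2  2.5] j7 -1.69 tq7 0.0 yaw 0.2785 grip 24.997235010378063 7.1333
ftz [-0.138 -0.142 -0.09 ] Ftool xy [-0.3  4.2] F [ 1.4 -4.   3.2] j7 -1.582 tq7 0.109 yaw 0.3936 grip 24.99699281528592 8.1167
```

```bash
python3 -m jog '[[0,0,0,-0.04],[0,0,0,-0.08],[0,0,0,-0.13],[0,0,0,-0.18],[0,0,0,-0.23],[0,0,0,-0.27],[0,0,0,-0.31],[0,0,0,-0.34],[0,0,0,-0.349],[0,0,0,-0.349]]'>/dev/null; python3 r.py
```

```text
ftz [-0.105 -0.129 -0.112] Ftool xy [-1.7  5. ] F [ 2.1 -4.8  2.8] j7 -1.257 tq7 0.119 yaw 0.7424 grip 24.996390673331916 9.1
```

```bash
python3 -m jog '[[0,0,0,-0.04],[0,0,0,-0.08],[0,0,0,-0.13],[0,0,0,-0.18],[0,0,0,-0.23],[0,0,0,-0.27],[0,0,0,-0.31],[0,0,0,-0.34],[0,0,0,-0.349],[0,0,0,-0.349]]'>/dev/null; python3 r.py
```

```text
ftz [-0.098 -0.129 -0.055] Ftool xy [-2.6  5.3] F [ 3.5 -4.8  1.1] j7 -0.934 tq7 0.119 yaw 1.0912 grip 24.99622338451445 10.0833
```

```bash
python3 -m jog '[[0,0,0,-0.04],[0,0,0,-0.08],[0,0,0,-0.13],[0,0,0,-0.18],[0,0,0,-0.23],[0,0,0,-0.27],[0,0,0,-0.31],[0,0,0,-0.34],[0,0,0,-0.349],[0,0,0,-0.349]]'>/dev/null; python3 r.py
```

```text
ftz [-0.098 -0.092 -0.123] Ftool xy [-4.6  5.7] F [ 5.  -5.3 -0.3] j7 -0.615 tq7 0.119 yaw 1.4401 grip 24.996375096961856 11.0667
```

```bash
python3 -m jog '[[0,0,0,-0.04],[0,0,0,-0.08],[0,0,0,-0.13],[0,0,0,-0.18],[0,0,0,-0.23],[0,0,0,-0.27],[0,0,0,-0.31],[0,0,0,-0.34],[0,0,0,-0.349],[0,0,0,-0.349]]'>/dev/null; python3 r.py
```

```text
ftz [-0.094 -0.136 -0.091] Ftool xy [-6.5  5.6] F [ 6.9 -5.2 -2.2] j7 -0.298 tq7 0.119 yaw 1.7891 grip 24.99663647264242 12.05
```

```bash
python3 -m jog '[[0,0,0,-0.03],[0,0,0,-0.06],[0,0,0,-0.09],[0,0,0,-0.12],[0,0,0,-0.15],[0,0,0,-0.18],[0,0,0,-0.21],[0,0,0,-0.23],[0,0,0,-0.234],[0,0,0,-0.234]]'>/dev/null; python3 r.py
```

```text
ftz [-0.054 -0.036 -0.051] Ftool xy [-7.4  5.6] F [ 8.3 -4.2 -3.5] j7 -0.088 tq7 0.004 yaw 2.0233 grip 24.99662718269974 13.0333
```

```bash
python3 -m jog '[[0,0,0,-0.01],[0,0,0,-0.02],[0,0,0,-0.03],[0,0,0,-0.05],[0,0,0,-0.07],[0,0,0,-0.085],[0,0,0,-0.1],[0,0,0,-0.11],[0,0,0,-0.115],[0,0,0,-0.115]]'>/dev/null; python3 r.py
```

```text
ftz [-0.105 -0.087 -0.124] Ftool xy [-8.4  5.4] F [ 9.1 -4.2 -4. ] j7 0.015 tq7 0.117 yaw 2.1381 grip 24.996835025958717 14.0167
```

```bash
python3 -m jog '[[0,0,0,-0.04],[0,0,0,-0.08],[0,0,0,-0.13],[0,0,0,-0.18],[0,0,0,-0.22],[0,0,0,-0.26],[0,0,0,-0.29],[0,0,0,-0.32],[0,0,0,-0.34],[0,0,0,-0.345]]'>/dev/null; python3 r.py
```

```text
ftz [-0.135 -0.162 -0.168] Ftool xy [-9.7  4.1] F [10.1 -2.7 -5.2] j7 0.322 tq7 0.219 yaw 2.4831 grip 24.99779978301376 15.0
```

The joint torque roughly doubled, to 0.22 N m: this is the stop, six clicks from the start. Next I turn it clockwise four clicks.

```bash
python3 -m jog '[[0,0,0,0.04],[0,0,0,0.12],[0,0,0,0.2],[0,0,0,0.28],[0,0,0,0.36],[0,0,0,0.44],[0,0,0,0.52],[0,0,0,0.6],[0,0,0,0.68],[0,0,0,0.74]]'>/dev/null;  python3 -m jog '[[0,0,0,0.08],[0,0,0,0.16],[0,0,0,0.24],[0,0,0,0.32],[0,0,0,0.42],[0,0,0,0.52],[0,0,0,0.6],[0,0,0,0.68],[0,0,0,0.74],[0,0,0,0.767]]'>/dev/null; python3 -m jog '[[0,0,0,0],[0,0,0,0],[0,0,0,0],[0,0,0,0],[0,0,0,0],[0,0,0,0],[0,0,0,0],[0,0,0,0],[0,0,0,0],[0,0,0,0]]' >/dev/null; python3 r.py
```

```text
ftz [ 0.02  -0.004 -0.057] Ftool xy [-2.9  4.8] F [ 2.4 -5.1  1.8] j7 -1.039 tq7 0.006 yaw 0.9765 grip 24.99664296861738 17.65
```

```bash
python3 -m jog '[[0,0,0,0],[0,0,0,0],[0,0,0,0],[0,0,0,0],[0,0,0,0],[0,0,0,0],[0,0,0,0],[0,0,0,0],[0,0,0,0],[0,0,0,0]]' 0 ;  python3 -m jog '[[0,0,-3,0],[0,0,-8,0],[0,0,-16,0],[0,0,-26,0],[0,0,-36,0],[0,0,-46,0],[0,0,-54,0],[0,0,-58,0],[0,0,-60,0],[0,0,-60,0]]' && python3 -m jog '[[-8,1,0,0],[-18,3,0,0],[-30,5,0,0],[-42,7,0,0],[-54,8,0,0],[-66,10,0,0],[-78,12,0,0],[-85,13,0,0],[-89,14,0,0],[-89,14,0,0]]' 1 30; python3 r.py; python3 - <<'E'
from h import *
f=env.grab_frame("scene"); cv2.imwrite("pics/s2.png",cv2.resize(f["pixels"][130:300,280:480,::-1],None,fx=3,fy=3))
E
```

```text
time: 18.48
tool_pos: [0.5154, 0.0492, 0.2368]
tcp_rot: [3.141, 0.0, 0.977]
wrist_force: [0.8, -1.4, 0.4]
width: 0.0868
grip_force: 0.0
time: 19.32
tool_pos: [0.5154, 0.0492, 0.2971]
tcp_rot: [3.141, -0.0, 0.977]
wrist_force: [-1.0, 0.6, 1.1]
width: 0.087
grip_force: 0.0
time: 20.15
tool_pos: [0.4768, -0.0335, 0.2965]
tcp_rot: [-3.142, 0.001, 0.975]
wrist_force: [0.4, -0.2, 0.5]
width: 0.0282
grip_force: 0.0
ftz [-0.036  0.067  0.025] Ftool xy [0.3 0.4] F [ 0.5  0.  -0. ] j7 -0.753 tq7 0.02 yaw 0.9774 grip 0.0 20.3
```

View pics/s2.png

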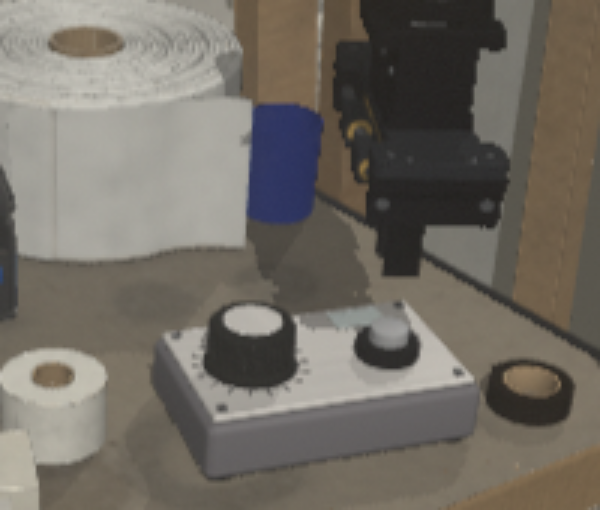

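```bash
python3 -m jog '[[0,0,3,0],[0,0,7,0],[0,0,12,0],[0,0,17,0],[0,0,22,0],[0,0,25,0],[0,0,27,0],[0,0,28,0],[0,0,28,0],[0,0,28,0]]'; python3 - <<'E'
from h import *
f=env.grab_frame("scene"); c=f["pixels"][200:270,370:450,::-1].copy(); c=cv2.resize(c,None,fx=8,fy=8,interpolation=cv2.INTER_CUBIC)
M=R.from_euler('xyz',f["attitude"]).as_matrix();K=f["intrinsics"]
o=env.get_obs(); t=np.array(o["tool_pos"])
for p in (t-[0,0,.182],[.477,-.0326,.072]):
    q=K@(M.T@(np.array(p)-f["position"])); q=q[:2]/q[2]; print(q); cv2.circle(c,tuple(int(v) for v in (q-[370,200])*8),4,(0,0,255),-1)
cv2.imwrite("pics/s3.png",c); print(o["width"])
E
```

```text
time: 21.18
tool_pos: [0.4772, -0.0324, 0.2689]
tcp_rot: [3.141, -0.0, 0.977]
wrist_force: [0.3, 0.3, -0.3]
width: 0.0007
grip_force: 0.0
[410.24906626 230.0470434 ]
[409.63847903 236.82875246]
0.00018814102551473205
```

View pics/s3.png

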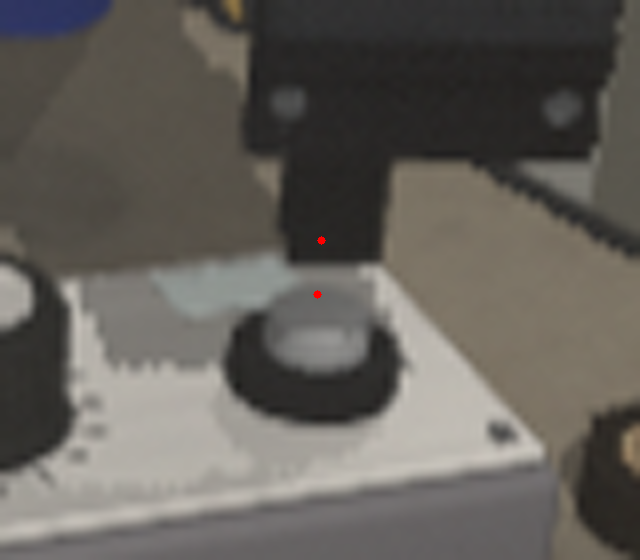

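Tip and button line up within about 3 mm (tip at (335,250), button at (320,305) in the crop), so I press.

```bash
python3 -m jog '[[0,0,4,0],[0,0,8,0],[0,0,12,0],[0,0,14,0],[0,0,16,0],[0,0,17,0],[0,0,18,0],[0,0,19,0],[0,0,19,0],[0,0,19,0]]'; python3 r.py
```

```text
time: 22.07
tool_pos: [0.4771, -0.0323, 0.2498]
tcp_rot: [-3.142, 0.0, 0.977]
wrist_force: [-3.3, 0.0, 2.6]
width: 0.0007
grip_force: 1.5
ftz [ 0.002 -0.035  0.034] Ftool xy [-1.4 -2. ] F [-2.4 -0.   3.6] j7 -0.81 tq7 -0.0 yaw 0.9769 grip 1.4776544491178356 22.2167
```

```bash
python3 -m jog '[[0,0,0.5,0],[0,0,1,0],[0,0,1.5,0],[0,0,2,0],[0,0,2.5,0],[0,0,3,0],[0,0,3,0],[0,0,3,0],[0,0,3,0],[0,0,3,0]]'; python3 r.py
```

```text
time: 23.05
tool_pos: [0.4772, -0.0324, 0.2468]
tcp_rot: [3.141, -0.0, 0.977]
wrist_force: [-2.0, 0.9, 4.3]
width: 0.0006
grip_force: 2.4
ftz [ 0.015  0.03  -0.046] Ftool xy [-1.1 -1.3] F [-1.7 -0.1  4.3] j7 -0.814 tq7 -0.0 yaw 0.9768 grip 2.359315972571494 23.2
```

```bash
python3 -m jog '[[0,0,0.3,0],[0,0,0.6,0],[0,0,0.9,0],[0,0,1.2,0],[0,0,1.5,0],[0,0,1.8,0],[0,0,2,0],[0,0,2,0],[0,0,2,0],[0,0,2,0]]'; python3 r.py
```

```text
time: 24.03
tool_pos: [0.4774, -0.0321, 0.2462]
tcp_rot: [3.141, 0.001, 0.977]
wrist_force: [-10.6, 0.3, 27.8]
width: 0.0002
grip_force: 14.0
ftz [ 0.063 -0.005 -0.007] Ftool xy [-5.9 -9.9] F [-11.5   0.7  28.3] j7 -0.817 tq7 -0.0 yaw 0.9768 grip 14.02523260563612 24.1833
```

The button is at the bottom of its travel (28 N, hard contact). I retreat straight up and check.

```bash
python3 -m jog '[[0,0,-2,0],[0,0,-6,0],[0,0,-14,0],[0,0,-30,0],[0,0,-50,0],[0,0,-70,0],[0,0,-90,0],[0,0,-105,0],[0,0,-115,0],[0,0,-120,0]]'; python3 -m jog '[[0,0,0,0],[0,0,0,0],[0,0,0,0],[0,0,0,0],[0,0,0,0],[0,0,0,0],[0,0,0,0],[0,0,0,0],[0,0,0,0],[0,0,0,0]]' >/dev/null; python3 - <<'E'
from h import *
f=env.grab_frame("scene"); cv2.imwrite("pics/s4.png",cv2.resize(f["pixels"][130:300,280:480,::-1],None,fx=3,fy=3))
E
```

```text
time: 25.02
tool_pos: [0.4773, -0.0324, 0.366]
tcp_rot: [3.14, -0.0, 0.977]
wrist_force: [-0.4, 0.1, -0.3]
width: 0.0006
grip_force: 0.0
```

View pics/s4.png

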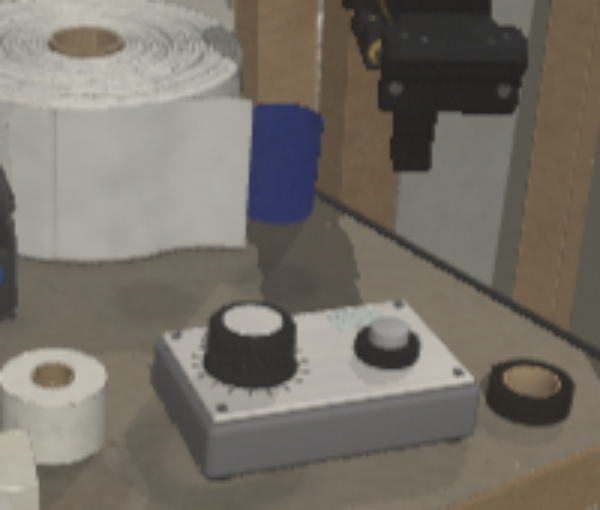

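The button is up again at (388,330), the bystanders haven't moved and the gripper is clear.

```bash
python3 -c "
from rig import env
print(env.hand_in())"
```

```text
the job is handed in; nothing more can be done
None
```

The job is handed in: I turned the dial back to its end stop (about 0.22 N m), then four clicks clockwise, pressed the button fully and let it come up; the things round the box look unmoved, and no verdict came back.

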